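# Unlock a tray lift and wedge it up to its mark

## Task

Draw the red-handled locking pin out of its slanted bore and park it in the side notch of the same blue bracket: in through the open mouth and down into the pocket at the notch's inner end, collar flat on the bracket, so that it stays there when let go. Then push the yellow wedge bar in under the bun tray until the tray's green pointer is level with the red mark, and let go. Leave the flour can, the bowl and the scraper where they are.

Things in the scene. Friction and masses are not known exactly. Their poses are not given: they have to be found in the camera images.
- station: Fixed tray lift on a 12 mm thick aluminium base plate; origin on the bench, its x axis points roughly back at the robot (yaw 2.9 to 3.4). z up, y along the wedge bar's guide towards the bun tray. The plate spans x -65..135, y -300..260 mm; the blue bracket x -45..25, y -130..22, z up to 105 mm.
- pin: Round locking pin, about 100 g: shaft 12 mm thick, 62 mm long; collar 30 mm across, 6 mm thick; red grip 20 mm across, 44 mm long. Origin: centre of the collar's underside; z runs up the grip (z 6..50 mm), shaft at z 0..-62. At first fully home in the bore, leaning 30 degrees to the station's -x; its turn about z does not matter.
- bore (a point): Centre of the bore's mouth on the bracket's slanted face: z outward along the bore (30 degrees from vertical, leaning to the station's -x), x uphill along the face, y as the station's. Bore 14.5 mm wide, 24 mm deep, open below, so the pin's tip stops the wedge bar's ear. Face at the bore 56 (x) by 44 (y) mm.
- notch_mouth (a point): Outer end of the J-shaped side notch, on the face, 112 mm to -y of the bore; axes as bore. From here a slot 16 mm wide, 10 mm deep, open below, runs 56 mm in +y to its closed end. A flare reaches 17 mm farther out, 34 mm wide there. Enter with the shaft in the slot and the collar just above the face.
- notch_seat (a point): Where the centre of the collar's underside must end: in the pocket at the slot's inner end, 12 mm downhill (-x) and 48 mm in +y from the mouth; axes as bore. The pocket, 16 mm wide in y, goes 10 mm downhill from the slot's lower edge; the shaft leans on its floor, the collar lies on the face, and weight keeps the pin there.
- guard (a point): Middle of a steel guard bar 14 mm thick, 120 mm long in the station's y, 27 mm to the station's +x of and 90 mm above the middle of the pin's grip: a gripper pointing straight down cannot reach the pin; come along the pin's slant. Its ends bend away to +x, then down to the base.
- wedge: Yellow wedge bar, about 300 g, 330 x 22 mm, loose in a guide (1.5 mm play). Origin: underside, centre line, level with the front of its side ear, which the pin stops. Its top falls evenly from 42 mm there to 6 mm at the nose, 120 mm on in +y. Pushed to its +y it moves 10 to 35 mm free, then lifts the tray 3 mm per 10 mm, taking up to 15 N, and stays where left.
- tab (a point): Middle of the top of the upright tab near the wedge bar's rear: 12 mm thick along the bar's y, 22 mm wide, its top 60 mm above the bar's underside and 72 mm above the bench; the bar there is 12 mm high. Pinch it across the 12 mm, or push its rear face.
- pointer (a point): Outer tip of the green pointer (3 mm thick) that sticks out of the bun tray on the station's -x side; it rises with the tray.
- red_mark (a point): Corner next to the pointer, at mid thickness, of the red mark (3 mm thick, 24 mm wide) on the white post beside it: the height the pointer must reach, 10 to 16 mm above where it starts.
- tray (a joint): Lift of the bun tray in m, 0 at its lowest (the start), up positive, 0.03 at most. It weighs 450 g.
- shaker: Bystander: steel flour can, 64 mm across, 110 mm high, origin under its centre.
- bowl: Bystander: white bowl, 110 mm across, 50 mm high, origin under its centre.
- scraper: Bystander: bench scraper lying flat, steel blade, dark wooden handle, 120 x 95 mm, 20 mm thick at the handle; origin on the bench where blade and handle meet.
Things that resemble listed ones, but are neither listed nor needed, are in the scene too. Leave any turquoise look-alike of the pin alone.

How it is judged:
On the way, in this order (a step that is already met when the one before it is completed fails the run):
1. the pin is drawn right out of the bore (distance between pin and bore above 0.064 m), for 0.05 s.
2. the pin enters the side notch through its mouth (x of pin in the frame of notch_mouth between -0.006 and 0.006 m and y of pin in the frame of notch_mouth between 0 and 0.035 m and z of pin in the frame of notch_mouth between -0.003 and 0.015 m), for 0.02 s.
3. the pin is parked in the pocket of the notch and let go (x of pin in the frame of notch_seat between -0.005 and 0.005 m and y of pin in the frame of notch_seat between -0.006 and 0.006 m and z of pin in the frame of notch_seat between -0.003 and 0.003 m and angle between the z axis of pin and the z axis of notch_seat, either way round below 0.14 rad and contact force between the fingers and pin below 0.1 N), for 0.3 s.
4. the wedge has raised the tray to the mark (z of pointer in the frame of red_mark between -0.003 and 0.003 m), for 0.3 s.
At the end, for the whole second after the job is handed in: Pin in the notch's pocket: collar's underside centre within 5 mm of the seat along the slope, 6 mm sideways, 3 mm off the face, axis within 8 degrees of the bore's direction; pointer within 3 mm of the red mark's height; pin, wedge bar and tray released and at rest (all of step 4 and x of pin in the frame of notch_seat between -0.005 and 0.005 m and y of pin in the frame of notch_seat between -0.006 and 0.006 m and z of pin in the frame of notch_seat between -0.003 and 0.003 m and angle between the z axis of pin and the z axis of notch_seat, either way round below 0.14 rad and linear speed of pin below 0.02 m/s and velocity of joint tray below 0.01 m/s and linear speed of wedge below 0.01 m/s); the robot touches nothing.
It fails at once if the steel flour can is pushed more than 40 mm (distance of shaker from where it was at the start of the episode above 0.04 m).
It fails at once if the white bowl is pushed more than 40 mm (distance of bowl from where it was at the start of the episode above 0.04 m).
It fails at once if the bench scraper is pushed more than 40 mm (distance of scraper from where it was at the start of the episode above 0.04 m).
It also fails if it takes over 59 s, if anything falls off the work surface, if the arm or the gripper's body presses on something with over 40 N, if the wrist force passes 120 N, or if a joint passes its speed limit or range.

## Robot

A 6-joint arm with a two-finger parallel gripper is mounted at the origin on the work surface. World frame = base frame: x ahead of the robot, y to its left, z up, the work surface at z = 0. Lengths are in m, angles in rad, forces in N, time in s.
With the tool pointing down it reaches from about 0.35 to 0.85 m from the base axis. Payload 8.1 kg.
Tool frame: the origin (TCP) lies at the very end of the fingers, on their centre line; the grasp point (between the pads) lies 19 mm behind it; y points along the fingers, z is the direction in which the jaws open and shut, and the axes are right-handed (so a half turn about y gives the same grasp; the last joint's range is limited). The gripper opens to 85 mm and grips with 20 to 120 N. Pads are 22 mm wide; open, the fingers measure 114 mm over their backs; the gripper's body (76 mm by 85 mm) begins 54 mm behind the grasp point. The pads swing forward as they close: fully open they stand 13 mm farther back than shut.
Start: joints at [1.162, 0.13, 1.488, -0, 1.523, -0.085], TCP at [0.191, 0.569, 0.231] pointing down, gripper open.
Joint ranges: [-2.96, 2.96], [-0.89, 2.26], [0.02, 2.5], [-1.34, 4.48], [0, 2.73], [-2.66, 2.66]. Speed limits (rad/s): [2.39, 2.39, 2.79, 3.14, 3.14, 3.14].

## Interface

Orientations are given as a unit quaternion [w, x, y, z].
In Python, from plant import * gives the robot as it stands.
- The arm moves only by the tool move_arm, never from a script. Its arguments are lists of equal length, an entry for each row: "offset": the shift along the tool's x, y, z in cm, a list of three; "rotation": the turn, a rotation vector about the tool's x, y, z in rad, a list of three; "hand": the finger opening in cm, from 0 to 8.54. In form: {"offset": [[x, y, z], ...], "rotation": [[rx, ry, rz], ...], "hand": [hand, ...]}. A call has 1 to 5 rows; each row is the pose to reach, as a shift and turn from the pose commanded when the call began, along the tool's axes at that moment; what a row does not reach only later rows make up. A row lasts 1/8 s, in which the tool goes at most 62.5 mm and 10.7 degrees, less where a joint would pass 70% of its speed; a pose out of reach is approached as far as the arm can. A call with a gripper value outside its range is refused whole. The fingers move at their own pace and stop on an object; "newtons" is the grip in N (left out, the last holds). Time passes only in rows, so rows that repeat a pose let the fingers close. It gives the time, the measured TCP pose, the force and the opening at its end, in the units of the state.
- read_state(): the state, without advancing time (a new reading comes with each control period).
- camera(name): name is "scene" or "top"; returns a dict with "frame" (400x640x3 uint8, red, green, blue), "fx", "fy", "cx", "cy" (pixels), "view" (4x4, takes a point from world to camera coordinates). Camera axes: x right, y up, looking along -z (the intrinsics and any distortion apply to the point x, -y, -z); pixel columns grow to the right and rows downward; lengths in m; the calibration is good to about 2 mm. A picture is of the moment at which its call begins. There is no depth.
- hand_in(): hands the job in, once; it reports no verdict.
The state is a dict: "time": time; "joints": joint angles; "joint_velocities": joint speeds; "joint_efforts": joint torques, N m; "eef_pos": TCP position; "orientation": TCP orientation; "contact_force": force on the tool from outside, world axes, zero at the start; "ft_torque": the same for the moment, N m; "opening": opening from 0.0 (shut) to 1.0 (fully open).
Only numpy, scipy, OpenCV 4.12 (cv2) and the standard library are available. Lean on these libraries where they do the work, as an engineer would, in place of code of your own. Each camera call takes 0.05 s, during which the arm holds its last target. There are 200 camera calls.

## Working session

There is one attempt and no reset: what is moved stays moved. The work goes in short steps, Python scripts to look and compute and a tool call to move; the robot and the scene stay as the last step left them, time stands still between calls to the robot, and variables do not carry over. Pictures are saved under pics/ and viewed, about 8 in all and at most 12, crops included, and the job is handed in when it is done.

Besides the shell and the picture viewer there is one more tool, called after ">>>" as name(argument=value, ...), one argument or row to a line, values as JSON. move_arm: Moves the arm, as the interface text tells. Its arguments: {"type":"object","properties":{"offset":{"type":"array"},"rotation":{"type":"array"},"hand":{"type":"array"},"newtons":{"type":"number"}},"required":["offset","rotation","hand"]}

```bash
mkdir -p pics; ls; python3 - <<'E'
from plant import *
import cv2,numpy as np,pickle
d={n:camera(n) for n in("scene","top")}
pickle.dump(d,open("cams.pkl","wb"))
for n,c in d.items():
    cv2.imwrite(f"pics/{n}0.png",c["frame"][:,:,::-1]); print(n,{k:v for k,v in c.items() if k!="frame"})
print(read_state())
E
```

```text
pics
scene {'fx': 408.05017756923826, 'fy': 408.05017756923826, 'cx': 321.52802835695337, 'cy': 196.33453182561888, 'view': array([[-0.66272994,  0.74881551,  0.00802224,  0.37952567],
       [-0.63000829, -0.56330814,  0.53457786,  0.19880051],
       [ 0.40481919,  0.34922667,  0.84508115, -1.22110321],
       [ 0.        ,  0.        ,  0.        ,  1.        ]])}
top {'fx': 464.97167144761016, 'fy': 464.97167144761016, 'cx': 313.1957240223125, 'cy': 200.4972733622468, 'view': array([[ 0.06395679, -0.99794956, -0.00249099, -0.08810976],
       [ 0.97334294,  0.06182849,  0.22086365, -0.53937818],
       [-0.22025677, -0.01655032,  0.97530151, -1.2031354 ],
       [ 0.        ,  0.        ,  0.        ,  1.        ]])}
{'time': 0.1, 'joints': array([ 1.16160628e+00,  1.31101747e-01,  1.48916572e+00,  1.40346689e-05,
        1.52299519e+00, -8.54044411e-02]), 'joint_velocities': array([-0.00060997, -0.00105468, -0.00169608, -0.00073032, -0.00093908,
        0.00138068]), 'joint_efforts': array([ 3.47461952e-03, -5.70952642e+01, -5.01941836e+01,  2.89146840e-05,
        8.08714831e-03,  4.91797528e-05]), 'eef_pos': array([0.19067523, 0.56837889, 0.23034227]), 'orientation': array([-0.69728908,  0.6984316 , -0.11412563,  0.11382696]), 'contact_force': array([ 0.38468467, -0.52128959, -0.5203714 ]), 'ft_torque': array([ 0.02294912, -0.01646604,  0.04084697]), 'opening': 0.9973596934044839}
```

View pics/scene0.png

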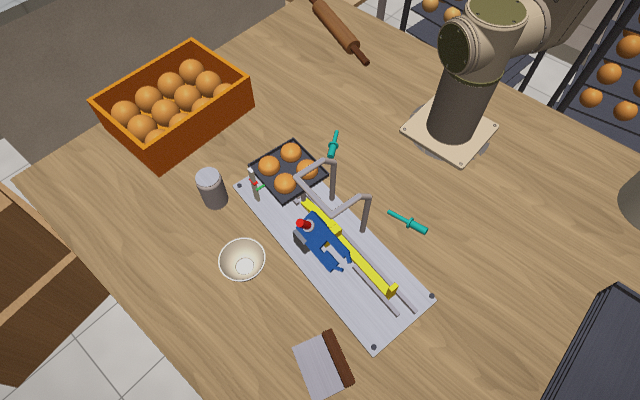

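View pics/top0.png

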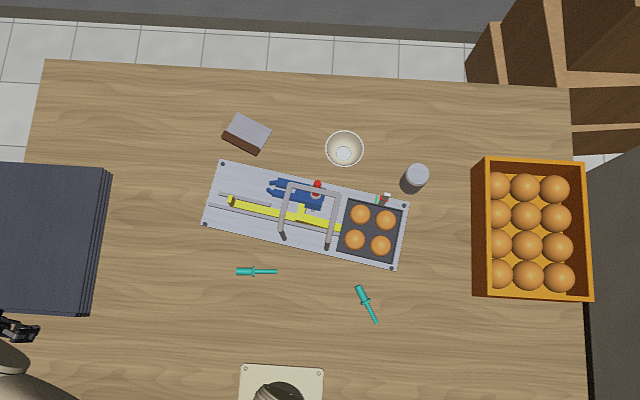

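```bash
cat > h.py <<'E'
import numpy as np,cv2,pickle
from scipy.spatial.transform import Rotation as R
def ray(c,uv):
    uv=np.atleast_2d(uv).astype(float);V=c["view"]
    d=np.c_[(uv[:,0]-c["cx"])/c["fx"],-(uv[:,1]-c["cy"])/c["fy"],-np.ones(len(uv))]@V[:3,:3]
    return -V[:3,:3].T@V[:3,3],d
def onz(c,uv,z):
    o,d=ray(c,uv); return o+d*((z-o[2])/d[:,2])[:,None]
def proj(c,P):
    q=np.atleast_2d(P)@c["view"][:3,:3].T+c["view"][:3,3]
    return np.c_[c["cx"]-c["fx"]*q[:,0]/q[:,2],c["cy"]+c["fy"]*q[:,1]/q[:,2]]
def tri(c1,u1,c2,u2):
    o1,d1=ray(c1,u1);o2,d2=ray(c2,u2);d1=d1[0];d2=d2[0]
    t=np.linalg.lstsq(np.c_[d1,-d2],o2-o1,rcond=None)[0]
    a,b=o1+t[0]*d1,o2+t[1]*d2
    return (a+b)/2,np.linalg.norm(a-b)
def blob(m):
    n,l,s,ct=cv2.connectedComponentsWithStats(m.astype(np.uint8),connectivity=8)
    return [(ct[i].round(2),s[i]) for i in range(1,n) if s[i,4]>=4],l
E
python3 - <<'E'
from h import *
d=pickle.load(open("cams.pkl","rb"))
seed={"scene":(370,330),"top":(240,180)}
for n,c in d.items():
    f=c["frame"]; hsv=cv2.cvtColor(f,cv2.COLOR_RGB2HSV)
    H,S,V=[hsv[:,:,i].astype(int) for i in range(3)]
    m=((S<45)&(V>120)).astype(np.uint8)
    _,l=cv2.connectedComponents(m); u,v=seed[n]; k=l==l[v,u]
    ys,xs=np.nonzero(k); P=onz(c,np.c_[xs,ys],.012)[:,:2].astype(np.float32)
    (cx,cy),wh,a=cv2.minAreaRect(P); print(n,"plate",cx,cy,wh,a,k.sum())
    for nm,mm in dict(red=(S>150)&(V>90)&((H<6)|(H>174)),yel=(S>150)&(V>120)&(H>24)&(H<34),green=(S>80)&(H>45)&(H<80),blue=(S>120)&(H>100)&(H<125)).items():
        print(nm,[(tuple(b[0]),list(b[1])) for b in blob(mm)[0]][:8])
s=d["scene"]["frame"][190:280,285:405];t=d["top"]["frame"][175:235,260:345]
a=cv2.resize(s,(480,360),interpolation=cv2.INTER_CUBIC)
t2=cv2.resize(t,(320,226),interpolation=cv2.INTER_CUBIC)
p=cv2.resize(d["scene"]["frame"][160:205,230:275],(320,320),interpolation=cv2.INTER_CUBIC)
im=np.zeros((546,800,3),np.uint8);im[:360,:480]=a;im[:226,480:]=t2;im[226:546,480:]=p
cv2.imwrite("pics/crop1.png",im[:,:,::-1])
E
```

```text
scene plate 0.48278436064720154 -0.027079254388809204 (0.5601698756217957, 0.2728147506713867) 80.19243621826172 11877
red [((np.float64(253.53), np.float64(182.37)), [np.int32(249), np.int32(179), np.int32(9), np.int32(7), np.int32(19)]), ((np.float64(303.01), np.float64(223.43)), [np.int32(296), np.int32(219), np.int32(15), np.int32(10), np.int32(110)])]
yel [((np.float64(321.81), np.float64(215.74)), [np.int32(301), np.int32(198), np.int32(41), np.int32(36), np.int32(345)]), ((np.float64(367.15), np.float64(267.75)), [np.int32(338), np.int32(234), np.int32(60), np.int32(61), np.int32(647)])]
green [((np.float64(259.96), np.float64(186.87)), [np.int32(256), np.int32(183), np.int32(9), np.int32(8), np.int32(23)])]
blue [((np.float64(323.47), np.float64(242.48)), [np.int32(296), np.int32(211), np.int32(56), np.int32(61), np.int32(1237)])]
top plate 0.5177744030952454 -0.03186812996864319 (0.5599471926689148, 0.1993485689163208) 80.25199127197266 8504
red [((np.float64(316.93), np.float64(183.52)), [np.int32(314), np.int32(180), np.int32(7), np.int32(8), np.int32(44)]), ((np.float64(3
[... 584 characters left out ...]
t64(337.04), np.float64(227.1)), [np.int32(334), np.int32(223), np.int32(7), np.int32(9), np.int32(51)])]
green [((np.float64(375.94), np.float64(199.47)), [np.int32(375), np.int32(196), np.int32(3), np.int32(8), np.int32(17)])]
blue [((np.float64(282.72), np.float64(182.48)), [np.int32(270), np.int32(178), np.int32(40), np.int32(11), np.int32(144)]), ((np.float64(275.79), np.float64(192.55)), [np.int32(267), np.int32(188), np.int32(18), np.int32(11), np.int32(110)]), ((np.float64(306.18), np.float64(199.09)), [np.int32(290), np.int32(189), np.int32(34), np.int32(22), np.int32(377)]), ((np.float64(9.5), np.float64(374.0)), [np.int32(8), np.int32(374), np.int32(4), np.int32(1), np.int32(4)])]
```

View pics/crop1.png

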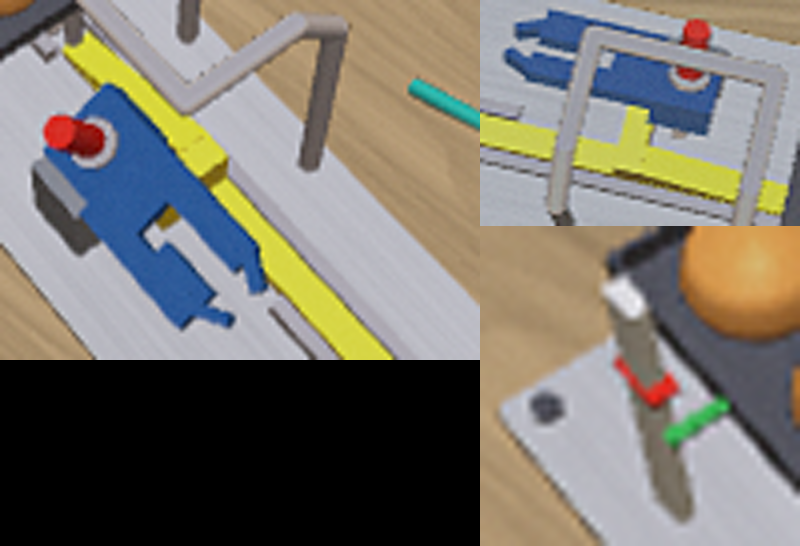

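```bash
cat >> h.py <<'E'
yaw=np.arctan2(.1695,-.9855); 
ys=np.array([-np.cos(np.deg2rad(80.25)),-np.sin(np.deg2rad(80.25)),0]);zs=np.array([0,0,1.]);xs=np.cross(ys,zs)
org=np.array([.51777,-.03187,0])-.035*xs+.02*ys
RS=np.c_[xs,ys,zs]
def S(p): return (np.asarray(p)-org)@RS
pz=np.cos(np.pi/6)*zs-.5*xs; px=np.cross(ys,pz)
E
python3 - <<'E'
from h import *
from plant import *
d=pickle.load(open("cams.pkl","rb"));s,t=d["scene"],d["top"]
print("corners scene",proj(s,[org+RS@np.array(p) for p in[(-.065,-.3,.012),(.135,-.3,.012),(.135,.26,.012),(-.065,.26,.012)]]).round(1).tolist())
for n,a,b in[("gripend",(300.5,223.3),(317.6,183)),("collar",(308.5,225.3),(315.8,194.9)),("tab",(0,0),(0,0))][:2]:
    P,e=tri(s,a,t,b); print(n,S(P).round(4),e.round(4))
from scipy.optimize import least_squares
f=lambda b:np.r_[(proj(s,[b+.05*pz,b+.006*pz])-[(300.5,223.3),(308.5,225.3)]).ravel(),(proj(t,[b+.05*pz,b+.006*pz])-[(317.6,183),(315.8,194.9)]).ravel()]
r=least_squares(f,org+.09*zs); print("bore S",S(r.x).round(4),"res",r.fun.round(1))
P,e=tri(s,(260,187),t,(376,199.5));print("green",S(P),e)
st=read_state();q=st["orientation"];T=R.from_quat(np.r_[q[1:],q[0]]).as_matrix();print(T.round(3),px,ys,pz)
for n,z in(("bowl",.05),("can",.11)):print(n,S(onz(t,{"bowl":(344,148),"can":(417,171)}[n],z)[0]))
E
```

```text
corners scene [[373.5, 357.5], [438.0, 299.7], [291.8, 149.0], [231.8, 185.2]]
gripend [-0.0266  0.0005  0.1288] 0.0017
collar [-0.0037  0.0016  0.0913] 0.0008
bore S [-0.0011  0.0009  0.0858] res [-0.3 -0.4 -0.1  0.3 -0.1  0.3 -0.3 -0.1]
green [-0.02999921  0.16051572  0.08777064] 0.0009754243171544659
[[ 0.948 -0.001  0.318]
 [-0.318 -0.002  0.948]
 [-0.    -1.    -0.002]] [-0.85351658  0.14666097  0.5       ] [-0.1693495  -0.98555606  0.        ] [ 0.49277803 -0.08467475  0.8660254 ]
bowl [-0.16387987  0.04554423  0.05      ]
can [-0.12478171  0.24813175  0.11      ]
```

```bash
cat >> h.py <<'E'
bore=org+RS@np.array([-.0005,.0006,.086])
RT=np.c_[-px,-pz,-ys]
def face(x,y,z): return bore+x*px+y*ys+z*pz   # point in bore frame
def go(st,tcp,Rt=RT):
    q=st["orientation"];T=R.from_quat(np.r_[q[1:],q[0]]).as_matrix()
    return ((tcp-st["eef_pos"])@T*100).round(2),R.from_matrix(T.T@Rt).as_rotvec().round(3)
def loc(st): # tcp in bore frame
    return ((st["eef_pos"]-bore)@np.c_[px,ys,pz]).round(4)
E
python3 -c "
from h import *;from plant import *
st=read_state();print(bore,go(st,face(0,0,.25)))"
```

```text
[ 0.54926864 -0.05818436  0.086     ] (array([ 66.28,  -7.15, -46.09]), array([-0.039, -0.151,  0.522]))
```

>>> move_arm(
  offset=[
    [0,-6,0],
    [20,-12,-12],
    [40,-12,-25],
    [50,-10,-35],
    [66.3,-7.2,-46.1],
  ],
  rotation=[
    [0,0,0],
    [0,-0.05,0.15],
    [-0.01,-0.1,0.3],
    [-0.04,-0.15,0.52],
    [-0.04,-0.15,0.52],
  ],
  hand=[8.5,8.5,8.5,8.5,8.5],
)

```text
time: 0.72
eef_pos: [0.3445, 0.3708, 0.3132]
orientation: [0.696, -0.665, 0.242, 0.125]
contact_force: [-0.0, 0.1, -0.9]
opening: 0.996
```

```bash
python3 -c "
from h import *;from plant import *
st=read_state();print(st['eef_pos'],st['joints'],loc(st),go(st,face(0,0,.25)))"
```

```text
[0.34445198 0.37078776 0.3132173 ] [ 0.49207179  0.18781409  1.36588013  0.34621667  1.99423437 -0.82843177] [ 0.3513 -0.3881  0.0595] (array([ 35.15, -19.17, -38.73]), array([-0.   , -0.002, -0.003]))
```

>>> move_arm(
  offset=[
    [2,-6,-2],
    [8,-10,-7],
    [14,-13,-13],
    [20,-16,-19],
    [26,-19,-25],
  ],
  rotation=[
    [0,0,0],
    [0,0,0],
    [0,0,0],
    [0,0,0],
    [0,0,0],
  ],
  hand=[8.5,8.5,8.5,8.5,8.5],
)

```text
time: 1.35
eef_pos: [0.5477, 0.1572, 0.3535]
orientation: [0.696, -0.665, 0.24, 0.124]
contact_force: [1.1, 0.9, 0.0]
opening: 0.993
```

```bash
python3 -c "
from h import *;from plant import *
st=read_state();print(st['eef_pos'],st['joints'],loc(st),go(st,face(0,0,.25)))"
```

```text
[0.54773349 0.15721089 0.35354583] [ 0.10273563  0.50943335  0.89753164  0.17119115  2.23304096 -1.22661183] [ 0.1667 -0.212   0.2127] (array([ 16.68,  -3.7 , -21.2 ]), array([-0.   , -0.   ,  0.002]))
```

>>> move_arm(
  offset=[
    [5,-2,-5],
    [9,-3,-11],
    [13,-3.7,-17],
    [16.7,-3.7,-21.2],
    [16.7,-3.7,-21.2],
  ],
  rotation=[
    [0,0,0],
    [0,0,0],
    [0,0,0],
    [0,0,0],
    [0,0,0],
  ],
  hand=[8.5,8.5,8.5,8.5,8.5],
)

```text
time: 1.98
eef_pos: [0.6718, -0.0815, 0.2994]
orientation: [0.696, -0.664, 0.242, 0.123]
contact_force: [0.1, 0.5, 0.3]
opening: 0.993
```

```bash
python3 - <<'E'
from h import *;from plant import *
s,t=camera("scene"),camera("top")
pickle.dump(dict(scene=s,top=t),open("cams.pkl","wb"))
st=read_state();print(st['joints'],loc(st),go(st,face(0,0,.25)),st['contact_force'])
u,v=proj(s,st["eef_pos"])[0].round().astype(int);a=cv2.resize(s["frame"][110:260,230:380],(400,400),interpolation=cv2.INTER_CUBIC)
b=cv2.resize(t["frame"][110:260,240:390],(400,400),interpolation=cv2.INTER_CUBIC)
cv2.imwrite("pics/pre.png",np.hstack([a,b])[:,:,::-1]);print(u,v,proj(t,st["eef_pos"]))
E
```

```text
[-0.19091894  0.99384999  0.2950943  -0.012535    2.37893562 -1.59389139] [-0.0014  0.0016  0.2465] (array([-0.14, -0.35,  0.16]), array([-0.002, -0.004, -0.003])) [ 1.23932327  0.62794383 -1.03581062]
252 207 [[328.49313496 123.45648658]]
```

View pics/pre.png

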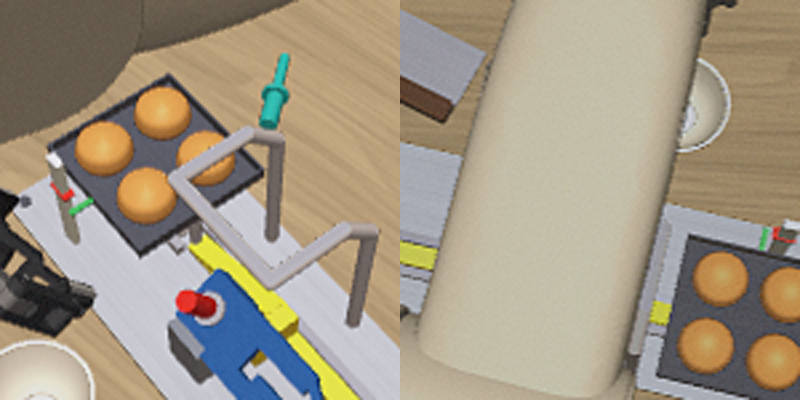

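>>> move_arm(
  offset=[
    [-0.1,4,0.2],
    [-0.1,8,0.2],
    [-0.1,12,0.2],
    [-0.1,15.5,0.2],
    [-0.1,15.5,0.2],
  ],
  rotation=[
    [0,0,0],
    [0,0,0],
    [0,0,0],
    [0,0,0],
    [0,0,0],
  ],
  hand=[8.5,8.5,8.5,8.5,8.5],
)

```text
time: 2.7
eef_pos: [0.5922, -0.0607, 0.1669]
orientation: [0.696, -0.665, 0.241, 0.126]
contact_force: [-0.2, 0.2, 0.8]
opening: 0.997
```

```bash
python3 - <<'E'
from h import *;from plant import *
s,t=camera("scene"),camera("top")
st=read_state();print(st['joints'],loc(st),go(st,face(0,0,.012)),st['contact_force'])
a=cv2.resize(s["frame"][130:280,230:380],(600,600),interpolation=cv2.INTER_CUBIC)
cv2.imwrite("pics/pre2.png",a[:,:,::-1]);print(proj(s,[st["eef_pos"]]))
E
```

```text
[-0.18447255  0.68509873  0.98565904 -0.00806164  1.99037735 -1.58717975] [ 0.0022 -0.0043  0.0966] (array([ 0.19,  8.46, -0.43]), array([0.   , 0.001, 0.004])) [0.11651358 1.11690896 0.79374879]
[[292.88903878 220.32608218]]
```

View pics/pre2.png

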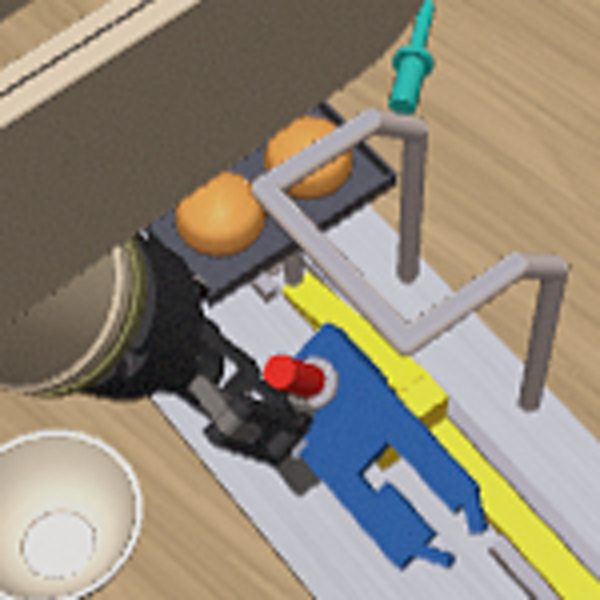

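>>> move_arm(
  offset=[
    [0.1,2,-0.2],
    [0.2,4,-0.4],
    [0.2,4,-0.4],
    [0.2,4,-0.4],
  ],
  rotation=[
    [0,0,0],
    [0,0,0],
    [0,0,0],
    [0,0,0],
  ],
  hand=[8.5,8.5,8.5,8.5],
)

```text
time: 3.3
eef_pos: [0.5783, -0.0635, 0.1355]
orientation: [0.696, -0.666, 0.238, 0.122]
contact_force: [0.2, -0.1, -0.0]
opening: 0.997
```

```bash
python3 - <<'E'
from h import *;from plant import *
for i in range(4):
    s=camera("scene");st=read_state();print(loc(st),go(st,face(0,0,.012)),st['contact_force'].round(1))
cv2.imwrite("pics/x.png",s["frame"][:,:,::-1])
E
```

```text
[-0.0008  0.0004  0.0575] (array([-0.11,  4.55,  0.04]), array([ 0.   , -0.   ,  0.006])) [ 0.5 -0.2 -0.5]
[-0.0008  0.0004  0.0572] (array([-0.1 ,  4.51,  0.04]), array([ 0.   , -0.   ,  0.006])) [0.6 0.6 0.8]
[-0.0007  0.0004  0.0568] (array([-0.1 ,  4.47,  0.04]), array([ 0.   , -0.   ,  0.005])) [0.2 1.1 0.5]
[-0.0006  0.0004  0.0563] (array([-0.08,  4.43,  0.04]), array([-0.   , -0.   ,  0.005])) [ 0.2  0.3 -0.3]
```

>>> move_arm(
  offset=[
    [-0.1,2,0],
    [-0.1,3.5,0],
    [-0.1,4.4,0],
    [-0.1,4.4,0],
    [-0.1,4.4,0],
  ],
  rotation=[
    [0,0,0],
    [0,0,0],
    [0,0,0],
    [0,0,0],
    [0,0,0],
  ],
  hand=[8.5,8.5,8.5,8.5,8.5],
)

```text
time: 4.12
eef_pos: [0.5546, -0.0596, 0.0963]
orientation: [0.696, -0.665, 0.239, 0.123]
contact_force: [0.2, 0.1, 0.1]
opening: 0.994
```

```bash
python3 - <<'E'
from h import *;from plant import *
s=camera("scene");st=read_state();print(loc(st),go(st,face(0,0,.012)),st['contact_force'].round(1))
a=cv2.resize(s["frame"][180:270,260:360],(600,540),interpolation=cv2.INTER_CUBIC)
cv2.imwrite("pics/g.png",a[:,:,::-1])
E
```

```text
[0.0003 0.0005 0.0118] (array([ 0.03, -0.02,  0.05]), array([-0.   , -0.   ,  0.004])) [-0.1  0.1 -0. ]
```

View pics/g.png

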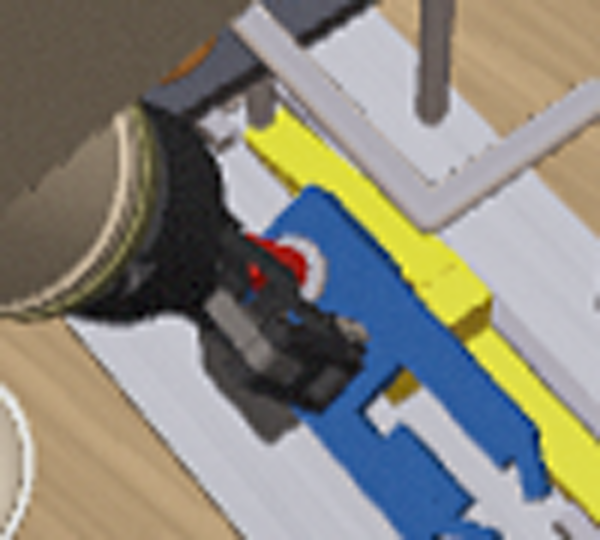

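The near finger stands beside the red grip, with the other hidden behind it and the collar free in front at about (312,224); the guard is clear. Closing.

>>> move_arm(
  offset=[
    [0,0,0],
    [0,0,0],
    [0,0,0],
    [0,0,0],
    [0,0,0],
  ],
  rotation=[
    [0,0,0],
    [0,0,0],
    [0,0,0],
    [0,0,0],
    [0,0,0],
  ],
  hand=[1.5,1.5,1.5,1.5,1.5],
  newtons=70,
)

```text
time: 4.8
eef_pos: [0.5542, -0.0595, 0.0959]
orientation: [0.696, -0.665, 0.24, 0.123]
contact_force: [0.8, 0.6, 1.6]
opening: 0.214
```

```bash
python3 - <<'E'
from h import *;from plant import *
st=read_state();print(loc(st),go(st,face(0,0,.012)),st['contact_force'].round(1),st['opening'])
E
```

```text
[0.0005 0.0004 0.0112] (array([ 0.05, -0.08,  0.04]), array([-0.   , -0.   ,  0.003])) [0.8 0.6 1.6] 0.21417272165396598
```

>>> move_arm(
  offset=[
    [0,-1,0],
    [0,-3,0],
    [0,-5,0],
    [0,-7.3,0],
    [0,-7.3,0],
  ],
  rotation=[
    [0,0,0],
    [0,0,0],
    [0,0,0],
    [0,0,0],
    [0,0,0],
  ],
  hand=[1.5,1.5,1.5,1.5,1.5],
)

```text
time: 5.42
eef_pos: [0.5917, -0.0661, 0.1611]
orientation: [0.696, -0.666, 0.238, 0.122]
contact_force: [-0.3, -0.5, -1.0]
opening: 0.215
```

```bash
python3 - <<'E'
from h import *;from plant import *
s=camera("scene");st=read_state();print(loc(st),go(st,face(.000,-.145,.085)),st['contact_force'].round(1),st['opening'])
a=cv2.resize(s["frame"][150:270,250:370],(600,600),interpolation=cv2.INTER_CUBIC)
cv2.imwrite("pics/out.png",a[:,:,::-1])
E
```

```text
[0.0003 0.0005 0.0848] (array([ 0.03, -0.02, 14.55]), array([-0.   , -0.   ,  0.005])) [-0.8 -0.9 -0.5] 0.21399711198544513
```

View pics/out.png

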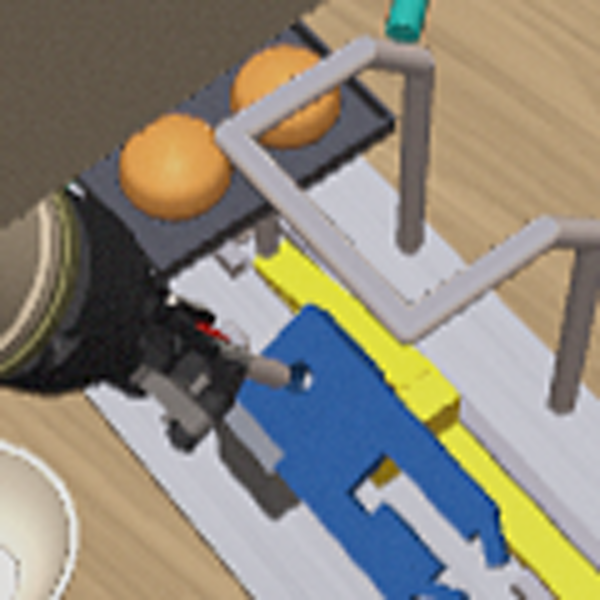

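```bash
python3 - <<'E'
from h import *
c=pickle.load(open("cams.pkl","rb"))["scene"]
uv=np.array([(302,377),(388,460),(352,491),(372,513),(392,503),(497,540)])/5-.4+[250,150]
o,d=ray(c,uv);t=((bore-o)@pz)/(d@pz);P=o+d*t[:,None]
print(((P-bore)@np.c_[px,ys,pz]*1000).round(1))
E
```

```text
[[   1.8    1.    -0. ]
 [   6.1  -57.6   -0. ]
 [ -15.9  -55.5   -0. ]
 [ -15.7  -69.7   -0. ]
 [  -5.7  -73.2   -0. ]
 [  18.6 -119.8   -0. ]]
```

>>> move_arm(
  offset=[
    [0,-0.5,3],
    [0,-0.5,7],
    [0,-0.5,11],
    [0,0,14.6],
    [0,0,14.6],
  ],
  rotation=[
    [0,0,0],
    [0,0,0],
    [0,0,0],
    [0,0,0],
    [0,0,0],
  ],
  hand=[1.5,1.5,1.5,1.5,1.5],
)

```text
time: 6.1
eef_pos: [0.6134, 0.0812, 0.1572]
orientation: [0.696, -0.665, 0.239, 0.126]
contact_force: [-0.8, -0.2, -1.3]
opening: 0.22
```

```bash
python3 - <<'E'
from h import *;from plant import *
for i in range(3): s=camera("scene")
st=read_state();print(loc(st),go(st,face(.0005,-.143,.0112+.004)),st['contact_force'].round(1),st['opening'])
a=cv2.resize(s["frame"][190:290,270:370],(600,600),interpolation=cv2.INTER_CUBIC)
cv2.imwrite("pics/m.png",a[:,:,::-1])
E
```

```text
[ 0.0007 -0.1448  0.083 ] (array([ 0.01,  6.78, -0.18]), array([ 0.   , -0.001,  0.001])) [-0.1  0.7 -0.4] 0.21412964145732172
```

>>> move_arm(
  offset=[
    [0,2,0],
    [0,4,-0.1],
    [0,5.5,-0.2],
    [0,6.8,-0.2],
    [0,6.8,-0.2],
  ],
  rotation=[
    [0,0,0],
    [0,0,0],
    [0,0,0],
    [0,0,0],
    [0,0,0],
  ],
  hand=[1.5,1.5,1.5,1.5,1.5],
)

```text
time: 6.88
eef_pos: [0.58, 0.0814, 0.0992]
orientation: [0.696, -0.665, 0.241, 0.124]
contact_force: [-0.6, -0.5, -1.3]
opening: 0.218
```

```bash
python3 - <<'E'
from h import *;from plant import *
for i in range(3): s=camera("scene")
st=read_state();print(loc(st),go(st,face(.0005,-.112+.02,.0112+.004)),st['contact_force'].round(1),st['opening'])
a=cv2.resize(s["frame"][190:290,270:370],(600,600),interpolation=cv2.INTER_CUBIC)
cv2.imwrite("pics/m2.png",a[:,:,::-1])
E
```

```text
[ 0.0003 -0.1433  0.0169] (array([-0.01,  0.17, -5.14]), array([-0.   , -0.   ,  0.004])) [-0.4 -0.  -0.8] 0.21844391822195827
```

View pics/m2.png

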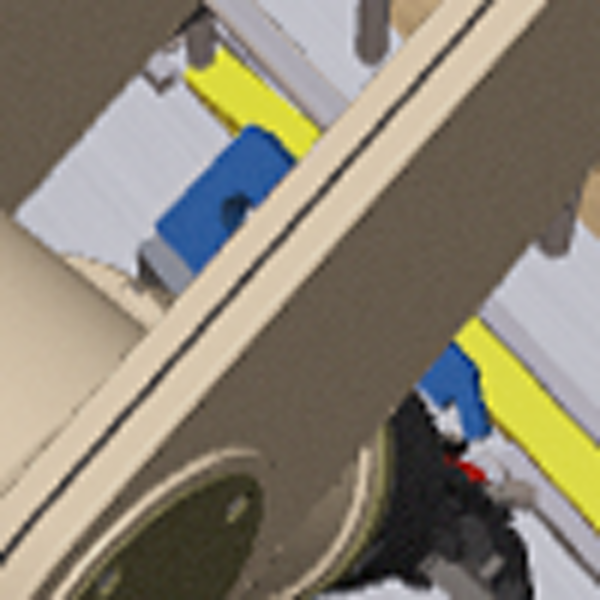

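>>> move_arm(
  offset=[
    [0,0,-1],
    [0,0,-2.2],
    [0,0,-3.4],
    [0,0,-4.5],
    [0,0,-5],
  ],
  rotation=[
    [0,0,0],
    [0,0,0],
    [0,0,0],
    [0,0,0],
    [0,0,0],
  ],
  hand=[1.5,1.5,1.5,1.5,1.5],
)

```text
time: 7.65
eef_pos: [0.5724, 0.0316, 0.1001]
orientation: [0.696, -0.665, 0.24, 0.123]
contact_force: [-0.7, 0.6, -0.9]
opening: 0.217
```

```bash
python3 - <<'E'
from h import *;from plant import *
for i in range(2): s=camera("scene")
st=read_state();print(loc(st),go(st,face(.0005,-.065,.0112+.004)),st['contact_force'].round(1),st['opening'])
E
```

```text
[ 0.0005 -0.0929  0.016 ] (array([ 0.  ,  0.08, -2.79]), array([-0.   , -0.001,  0.003])) [ 0.7 -0.3 -0.7] 0.21841556475862742
```

>>> move_arm(
  offset=[
    [0,0,-1],
    [0,0,-2],
    [0,0,-2.8],
    [0,0,-2.9],
    [0,0,-2.9],
  ],
  rotation=[
    [0,0,0],
    [0,0,0],
    [0,0,0],
    [0,0,0],
    [0,0,0],
  ],
  hand=[1.5,1.5,1.5,1.5,1.5],
)

```text
time: 8.38
eef_pos: [0.5676, 0.0041, 0.1001]
orientation: [0.696, -0.665, 0.24, 0.123]
contact_force: [-0.2, 0.2, -0.4]
opening: 0.214
```

```bash
python3 - <<'E'
from h import *;from plant import *
for i in range(2): s=camera("scene")
st=read_state();print(loc(st),go(st,face(.0005-.0115,-.064,.0112+.002)),st['contact_force'].round(1),st['opening'])
E
```

```text
[ 0.0005 -0.0648  0.016 ] (array([ 1.15,  0.28, -0.08]), array([-0.   ,  0.   ,  0.003])) [-0.1  0.6 -0.4] 0.21457822106748686
```

>>> move_arm(
  offset=[
    [0.4,0,-0.1],
    [0.8,0,-0.1],
    [1.1,0,-0.1],
    [1.1,0.2,-0.1],
    [1.1,0.3,-0.1],
  ],
  rotation=[
    [0,0,0],
    [0,0,0],
    [0,0,0],
    [0,0,0],
    [0,0,0],
  ],
  hand=[1.5,1.5,1.5,1.5,1.5],
)

```text
time: 9.1
eef_pos: [0.5752, 0.0018, 0.0919]
orientation: [0.696, -0.665, 0.24, 0.123]
contact_force: [-1.3, -0.6, 0.8]
opening: 0.214
```

```bash
python3 - <<'E'
from h import *;from plant import *
for i in range(3): s=camera("scene")
st=read_state();print(loc(st),go(st,face(.0005-.012,-.064,.0112)),st['contact_force'].round(1),(st['contact_force']@np.c_[px,ys,pz]).round(1),st['opening'])
E
```

```text
[-0.0104 -0.0635  0.0127] (array([0.11, 0.15, 0.05]), array([-0.   , -0.   ,  0.002])) [-0.6  1.1 -1.4] [-0.  -0.9 -1.6] 0.21946470223659548
```

Not yet in contact; press a little further downhill and down onto the face.

>>> move_arm(
  offset=[
    [0.1,0.1,0],
    [0.15,0.2,0],
    [0.15,0.2,0],
    [0.15,0.2,0],
  ],
  rotation=[
    [0,0,0],
    [0,0,0],
    [0,0,0],
    [0,0,0],
  ],
  hand=[1.5,1.5,1.5,1.5],
)

```text
time: 9.75
eef_pos: [0.5749, 0.0019, 0.0906]
orientation: [0.696, -0.665, 0.24, 0.124]
contact_force: [-5.8, 1.2, 8.5]
opening: 0.217
```

```bash
python3 - <<'E'
from h import *;from plant import *
for i in range(3): s=camera("scene")
st=read_state();print(loc(st),go(st,face(.0005-.012,-.064,.0112)),st['contact_force'].round(1),(st['contact_force']@np.c_[px,ys,pz]).round(1),st['opening'])
E
```

```text
[-0.0108 -0.0636  0.0115] (array([0.07, 0.03, 0.04]), array([0.   , 0.   , 0.001])) [-6.9  1.6  7.6] [ 9.9 -0.4  3. ] 0.221572693421886
```

>>> move_arm(
  offset=[
    [0,0,0],
    [0,0,0],
    [0,0,0],
    [0,0,0],
    [0,0,0],
  ],
  rotation=[
    [0,0,0],
    [0,0,0],
    [0,0,0],
    [0,0,0],
    [0,0,0],
  ],
  hand=[4,5,5,5,5],
)

```text
time: 10.52
eef_pos: [0.5757, 0.0017, 0.0895]
orientation: [0.696, -0.665, 0.24, 0.123]
contact_force: [0.5, 0.4, 0.4]
opening: 0.59
```

>>> move_arm(
  offset=[
    [0,-1,0],
    [0,-3,0],
    [0,-6,0],
    [0,-10,0],
    [0,-14,0],
  ],
  rotation=[
    [0,0,0],
    [0,0,0],
    [0,0,0],
    [0,0,0],
    [0,0,0],
  ],
  hand=[5,5,5,5,5],
)

```text
time: 11.15
eef_pos: [0.645, -0.0102, 0.2128]
orientation: [0.696, -0.665, 0.239, 0.123]
contact_force: [0.6, 0.7, -0.1]
opening: 0.586
```

```bash
python3 - <<'E'
from h import *;from plant import *
s,t=camera("scene"),camera("top")
st=read_state();print(loc(st),st['contact_force'].round(1),st['opening'])
b=face(-.012,-.064,0); print(proj(s,[b,b+.05*pz]),proj(t,[b,b+.05*pz]))
a=cv2.resize(s["frame"][150:290,260:400],(600,600),interpolation=cv2.INTER_CUBIC)
cv2.imwrite("pics/seat.png",a[:,:,::-1])
E
```

```text
[-0.0115 -0.0634  0.1574] [0.2 0.7 0.3] 0.5857222014228919
[[323.53158935 249.2592597 ]
 [314.71786364 247.32150062]] [[292.76611109 187.99558028]
 [294.32615141 174.86684429]]
```

View pics/seat.png

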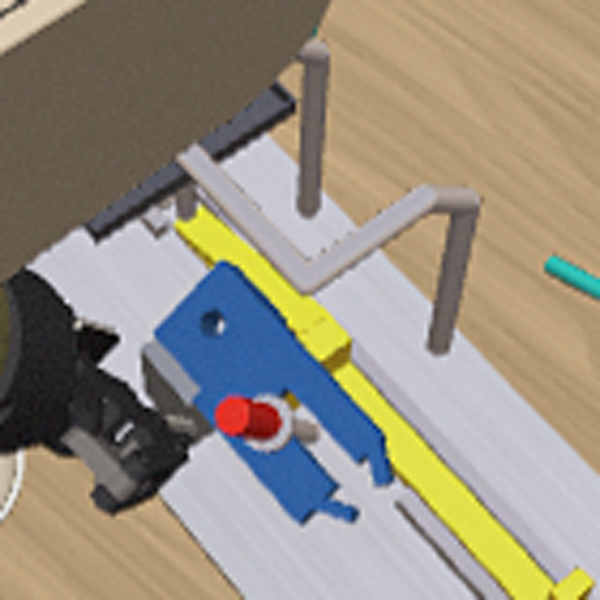

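```bash
cat >> h.py <<'E'
def ptr(c):
    hsv=cv2.cvtColor(c["frame"],cv2.COLOR_RGB2HSV);H,S_,V=[hsv[:,:,i].astype(int) for i in range(3)]
    r=[b for b in blob((S_>130)&(V>80)&((H<6)|(H>174)))[0]];g=[b for b in blob((S_>80)&(H>45)&(H<80))[0]]
    return r,g
RD=np.c_[-xs,-zs,-ys]
E
python3 - <<'E'
from h import *;from plant import *
d=pickle.load(open("cams.pkl","rb"))
d0=dict(scene=cv2.imread("pics/scene0.png")[:,:,::-1],top=cv2.imread("pics/top0.png")[:,:,::-1])
s,t=d["scene"],d["top"]
for n,(x0,x1,y0,y1) in dict(scene=(375,405,275,305),top=(222,250,190,210)).items():
    print(n);hsv=cv2.cvtColor(d0[n][y0:y1,x0:x1].copy(),cv2.COLOR_RGB2HSV)
    for r,row in enumerate(hsv): print(y0+r,' '.join('%3d'%p[2] if p[1]>130 and 22<p[0]<36 else '  .' for p in row))
print(S(onz(t,[(229.4,198.2),(227,195),(233,195),(227,202)],.072)))
st=read_state();print(st["joints"],RD)
E
```

```text
scene
275 215 216 217 220 176   .   .   .   .   .   .   .   .   .   .   .   .   .   .   .   .   .   .   .   .   .   .   .   .   .
276 215 214 215 218 221 152   .   .   .   .   .   .   .   .   .   .   .   .   .   .   .   .   .   .   .   .   .   .   .   .
277 214 214 215 215 217 221 151   .   .   .   .   .   .   .   .   .   .   .   .   .   .   .   .   .   .   .   .   .   .   .
278 215 215 214 216 216 217 221 151   .   .   .   .   .   .   .   .   .   .   .   .   .   .   .   .   .   .   .   .   .   .
279 214 214 215 214 215 215 218 222   .   .   .   .   .   .   .   .   .   .   .   .   .   .   .   .   .   .   .   .   .   .
280 214 216 214 215 215 216 215 219 199   .   .   .   .   .   .   .   .   .   .   .   .   .   .   .   .   .   .   .   .   .
281 215 215 215 215 215 214 215 216 219 200   .   .   .   .   .   .   .   .   .   .   .   .   .   .   .   .   .   .   .   .
282 217 215 214 213 214 214 214 215 217 219 176   .   .   .   .   .   .   .   .   .   .   .   .   .   .   .   .   .   .   .
283 214 217 216 215 215 214 215 215 215 217 221 176   .   .   .   .   .   .   . 217 218   .   .   .   
[... 4598 characters left out ...]
205
207   .   .   .   .   .   .   .   .   .   .   .   . 101 115 140 187 194 214 213 212 209 210 205 206 204 203 204 204
208   .   .   .   .   .   .   .   .   .   .   .   .   .   .   .   . 106 128 138 187 195 218 214 211 209 207 205 205
209   .   .   .   .   .   .   .   .   .   .   .   .   .   .   .   .   .   .   .   .   . 100 140 184 196 219 216 211
[[ 0.05427505 -0.22356429  0.072     ]
 [ 0.04723213 -0.23227102  0.072     ]
 [ 0.04348156 -0.21650688  0.072     ]
 [ 0.06588088 -0.2270071   0.072     ]]
[-0.11212372  0.810451    0.71756054  0.03416994  2.1245648  -1.50201932] [[ 0.98555606 -0.          0.1693495 ]
 [-0.1693495  -0.          0.98555606]
 [-0.         -1.         -0.        ]]
```

```bash
python3 - <<'E'
from h import *;from plant import *
s=camera("scene");st=read_state();print(S(st["eef_pos"]),S(onz(s,(392.4,287.2),.072)))
print(go(st,org+RS@np.array([.054,-.2236,.20]),RD)); r,g=ptr(s);print(r,g)
E
```

```text
[-0.0881653  -0.06287648  0.21407954] [[ 0.05178289 -0.22338366  0.072     ]]
(array([-11.68,   8.23,  16.07]), array([-0.   , -0.   , -0.515]))
[(array([317.37, 247.08]), array([310, 243,  16,   9, 110], dtype=int32))] []
```

>>> move_arm(
  offset=[
    [0,-1,5],
    [-1,0,10],
    [-4,2,15],
    [-8,5,16.1],
    [-11.8,8.2,16.1],
  ],
  rotation=[
    [0,0,-0.1],
    [0,0,-0.2],
    [0,0,-0.3],
    [0,0,-0.4],
    [0,0,-0.515],
  ],
  hand=[6,6,6,6,6],
)

```text
time: 11.92
eef_pos: [0.5318, 0.1738, 0.1988]
orientation: [0.705, -0.704, 0.063, -0.056]
contact_force: [0.2, 0.3, 2.4]
opening: 0.705
```

>>> move_arm(
  offset=[
    [0,0,0],
    [0,0,0],
  ],
  rotation=[
    [0,0,0],
    [0,0,0],
  ],
  hand=[6,6],
)

```text
time: 12.18
eef_pos: [0.5328, 0.1726, 0.1996]
orientation: [0.705, -0.704, 0.065, -0.055]
contact_force: [0.9, -0.8, -0.0]
opening: 0.703
```

```bash
python3 - <<'E'
from h import *;from plant import *
s=camera("scene");st=read_state();print(S(st["eef_pos"]),st["joints"])
print(go(st,org+RS@np.array([.053,-.2235,.042]),RD)); r,g=ptr(s);print(r,g)
E
```

```text
[ 0.05295997 -0.22431852  0.20056901] [ 0.21789716  0.05320062  1.62640456  0.00461549  1.47223567 -1.1828115 ]
(array([ 0.17, 15.86, -0.09]), array([-0.   , -0.   , -0.011]))
[(array([253.35, 182.2 ]), array([249, 179,   9,   7,  20], dtype=int32)), (array([317.37, 247.08]), array([310, 243,  16,   9, 110], dtype=int32))] [(array([259.78, 187.13]), array([256, 184,   9,   7,  23], dtype=int32))]
```

>>> move_arm(
  offset=[
    [0.1,4,-0.1],
    [0.2,8,-0.1],
    [0.2,12,-0.1],
    [0.2,15.9,-0.1],
    [0.2,15.9,-0.1],
  ],
  rotation=[
    [0,0,0],
    [0,0,0],
    [0,0,0],
    [0,0,0],
    [0,0,0],
  ],
  hand=[6,6,6,6,6],
)

```text
time: 12.85
eef_pos: [0.5328, 0.1705, 0.0374]
orientation: [-0.704, 0.705, -0.067, 0.054]
contact_force: [-0.3, -0.2, -0.3]
opening: 0.701
```

```bash
python3 - <<'E'
from h import *;from plant import *
s,t=camera("scene"),camera("top");st=read_state();print(S(st["eef_pos"]),st["contact_force"].round(1))
a=cv2.resize(s["frame"][165:200,240:275],(400,400),interpolation=cv2.INTER_CUBIC)
b=cv2.resize(t["frame"][180:215,365:400],(400,400),interpolation=cv2.INTER_CUBIC)
c=cv2.resize(s["frame"][240:320,350:430],(200,200),interpolation=cv2.INTER_CUBIC)
im=np.zeros((600,800,3),np.uint8);im[:400]=np.hstack([a,b]);im[400:,:200]=c
cv2.imwrite("pics/mk.png",im[:,:,::-1])
p,e=tri(s,(258,188),t,(375.9,196.5));print(S(p),e)
print(proj(s,[p+[0,0,.01]])-proj(s,[p]),proj(t,[p+[0,0,.01]])-proj(t,[p]))
E
```

```text
[ 0.05198611 -0.22330279  0.04160105] [-0.2 -0.6  0.9]
[-0.03675335  0.15823091  0.09238098] 0.0009618447821749679
[[-0.5099793  -2.28504369]] [[ 0.4919392  -0.87266102]]
```

View pics/mk.png

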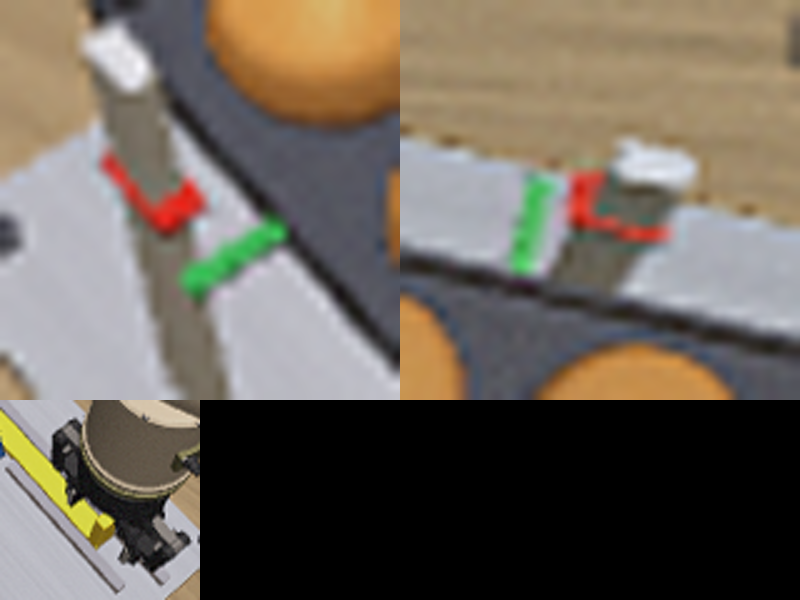

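```bash
python3 - <<'E'
from h import *
d=pickle.load(open("cams.pkl","rb"));s,t=d["scene"],d["top"]
f=lambda x,y:(240+x/11.43-.5,165+y/11.43-.5)
g=lambda x,y:(365+(x-400)/11.43-.5,180+y/11.43-.5)
for n,a,b in[("tip",f(193,283),g(540,183)),("root",f(280,232),g(525,268)),("A",f(165,221),g(582,180)),("B",f(198,200),g(582,222))]:
    p,e=tri(s,a,t,b);print(n,S(p).round(4),e.round(4))
E
```

```text
tip [-0.0409  0.1601  0.0885] 0.0008
root [-0.0195  0.1602  0.0885] 0.0011
A [-0.0403  0.1684  0.102 ] 0.001
B [-0.0312  0.1705  0.0992] 0.0006
```

>>> move_arm(
  offset=[
    [0,0,0],
    [0,0,0],
    [0,0,0],
    [0,0,0],
    [0,0,0],
  ],
  rotation=[
    [0,0,0],
    [0,0,0],
    [0,0,0],
    [0,0,0],
    [0,0,0],
  ],
  hand=[0.8,0.8,0.8,0.8,0.8],
  newtons=60,
)

```text
time: 13.58
eef_pos: [0.5344, 0.1717, 0.042]
orientation: [0.705, -0.704, 0.064, -0.056]
contact_force: [-0.2, -0.1, 6.7]
opening: 0.133
```

```bash
python3 - <<'E'
from h import *;from plant import *
s=camera("scene");st=read_state();print(S(st["eef_pos"]),(st["contact_force"]@RS).round(1),st["opening"])
E
```

```text
[ 0.05303933 -0.22346801  0.04199527] [0.1 0.1 5.3] 0.1281874686310866
```

>>> move_arm(
  offset=[
    [0,0,-0.3],
    [0,0,-0.6],
    [0,0,-1],
    [0,0,-1],
  ],
  rotation=[
    [0,0,0],
    [0,0,0],
    [0,0,0],
    [0,0,0],
  ],
  hand=[0.8,0.8,0.8,0.8],
)

```text
time: 14.12
eef_pos: [0.5328, 0.1621, 0.042]
orientation: [0.705, -0.704, 0.064, -0.057]
contact_force: [0.4, 1.7, 5.9]
opening: 0.13
```

```bash
cat > lk.py <<'E'
from h import *;from plant import *
F=[];G=[];N=8
for i in range(N): s=camera("scene");F.append(s["frame"].astype(float))
f=np.mean(F,0);st=read_state();print("S",S(st["eef_pos"]).round(4),(st["contact_force"]@RS).round(1),st["opening"],st["time"])
np.save("pics/last.npy",f)
Rm=f[:,:,0]-np.maximum(f[:,:,1],f[:,:,2]);Gm=f[:,:,1]-np.maximum(f[:,:,0],f[:,:,2])
for n,m in(("red",Rm),("green",Gm)):
    w=np.clip(m[165:200,240:275]-15,0,None);y,x=np.mgrid[165:200,240:275];print(n,(w*x).sum()/w.sum(),(w*y).sum()/w.sum(),w.sum())
E
python3 lk.py
```

```text
S [ 0.0531 -0.2138  0.042 ] [ 0.8 -2.4  6.1] 0.13590416525447085 14.525
red 260.75825333365253 173.42749754614445 10442.75
green 259.80243332527596 187.00741277898638 1551.375
```

>>> move_arm(
  offset=[
    [0,0,-0.4],
    [0,0,-0.8],
    [0,0,-1.2],
    [0,0,-1.5],
    [0,0,-1.5],
  ],
  rotation=[
    [0,0,0],
    [0,0,0],
    [0,0,0],
    [0,0,0],
    [0,0,0],
  ],
  hand=[0.8,0.8,0.8,0.8,0.8],
)

```text
time: 15.15
eef_pos: [0.5304, 0.1485, 0.042]
orientation: [0.706, -0.703, 0.064, -0.057]
contact_force: [0.8, 7.8, 4.0]
opening: 0.128
```

```bash
python3 lk.py
```

```text
S [ 0.0531 -0.1999  0.042 ] [ 0.8 -6.9  2.8] 0.12896247857341908 15.55
red 260.7025328669642 173.41195271981667 10363.75
green 259.92168627756564 186.71659004129978 1604.125
```

>>> move_arm(
  offset=[
    [0,0,-0.4],
    [0,0,-0.8],
    [0,0,-1.2],
    [0,0,-1.6],
    [0,0,-2],
  ],
  rotation=[
    [0,0,0],
    [0,0,0],
    [0,0,0],
    [0,0,0],
    [0,0,0],
  ],
  hand=[0.8,0.8,0.8,0.8,0.8],
)

```text
time: 16.18
eef_pos: [0.527, 0.1293, 0.042]
orientation: [0.706, -0.703, 0.063, -0.056]
contact_force: [1.3, 11.1, 3.6]
opening: 0.13
```

```bash
python3 lk.py
```

```text
S [ 0.0532 -0.1799  0.042 ] [-0.3 -8.7  5.2] 0.1261926523369108 16.575
red 260.328645112918 173.4621301239707 9669.625
green 259.6482912451207 185.37122600175258 1569.125
```

>>> move_arm(
  offset=[
    [0,0,-0.4],
    [0,0,-0.8],
    [0,0,-1.2],
    [0,0,-1.5],
    [0,0,-1.5],
  ],
  rotation=[
    [0,0,0],
    [0,0,0],
    [0,0,0],
    [0,0,0],
    [0,0,0],
  ],
  hand=[0.8,0.8,0.8,0.8,0.8],
)

```text
time: 17.2
eef_pos: [0.5244, 0.1141, 0.042]
orientation: [0.706, -0.703, 0.064, -0.057]
contact_force: [1.1, 9.1, 5.3]
opening: 0.129
```

```bash
python3 lk.py; python3 - <<'E'
from h import *;from plant import *
t=np.mean([camera("top")["frame"].astype(float) for i in range(8)],0)
s=np.load("pics/last.npy")
a=cv2.resize(s[168:193,245:270],(400,400),interpolation=cv2.INTER_CUBIC)
b=cv2.resize(t[185:210,368:393],(400,400),interpolation=cv2.INTER_CUBIC)
cv2.imwrite("pics/mk2.png",np.hstack([a,b])[:,:,::-1].clip(0,255).astype(np.uint8))
E
```

```text
S [ 0.0532 -0.165   0.042 ] [ 0.3 -8.4  5.3] 0.1289804831773868 17.6
red 259.9717522679405 173.54142863042551 9080.375
green 259.4005074580963 184.33084730124557 1625.75
```

View pics/mk2.png

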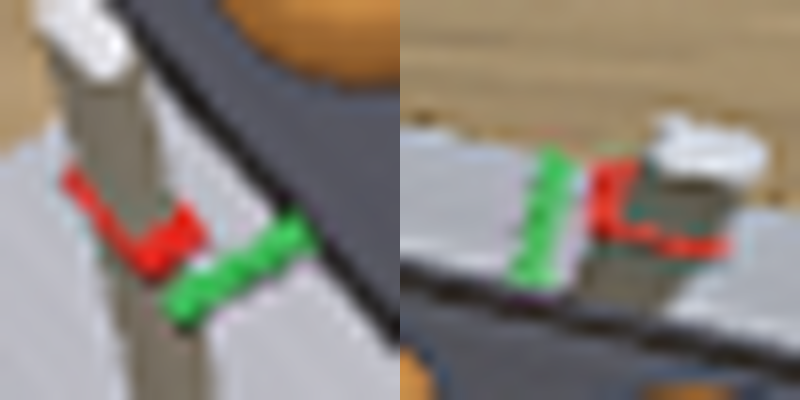

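```bash
python3 - <<'E'
from h import *
d=pickle.load(open("cams.pkl","rb"));s,t=d["scene"],d["top"]
f=lambda x,y:(245+x/16-.5,168+y/16-.5)
g=lambda x,y:(368+(x-400)/16-.5,185+y/16-.5)
for n,a,b in[("tip",f(178,305),g(555,160)),("root",f(300,232),g(530,280)),("A",f(150,260),g(605,170)),("B",f(190,232),g(605,228)),("C",f(70,178),g(0,0)),("D",f(0,0),g(725,247))]:
    if n not in"CD":p,e=tri(s,a,t,b);print(n,S(p).round(4),e.round(4))
# subpixel ridge: per-column weighted centre rows
f_=np.load("pics/last.npy");R_=f_[:,:,0]-np.maximum(f_[:,:,1],f_[:,:,2]);G=f_[:,:,1]-np.maximum(f_[:,:,0],f_[:,:,2])
print("red");print(R_[176:188,247:262].astype(int));print("green");print(G[178:190,253:268].astype(int))
p0=org+RS@np.array([-.04,.16,.1]);J=[proj(s,p0+.01*v)[0]-proj(s,p0)[0] for v in(xs,ys,zs)];print(np.round(J,2).tolist())
J=[proj(t,p0+.01*v)[0]-proj(t,p0)[0] for v in(xs,ys,zs)];print(np.round(J,2).tolist())
E
```

```text
tip [-0.0409  0.16    0.1004] 0.0015
root [-0.0195  0.1596  0.1011] 0.0003
A [-0.0404  0.168   0.1028] 0.0012
B [-0.0318  0.1704  0.0997] 0.0016
red
[[  13  -20    5    8    7    8    8    8  -10   -9   -6    0    1   -9
   -12]
 [ -12  -13    5    6    7    7    8    8   -3   -8   -8   -6    0   -1
   -10]
 [ -11  -12   64   14    5    7    8    8    3  -10   -9   -8   -5    2
    -2]
 [ -10    0  142   85    3    6    7    7    1   -6  -11   -9   -8   -5
     2]
 [  -9  -14   34  162   36    2    4    3    0   46   -9  -11   -8   -9
    -5]
 [  -9  -11  -16   41  147   23    0   16   34  186   41  -13   -9   -8
    -9]
 [  -8   -8  -11   -9  100  105   25  106  179  183  137  -12  -10   -8
   -54]
 [  -8   -8   -9  -14   -1  109  142  178  175  164   75    3  -28  -55
  -118]
 [  -8   -8   -9  -12    2   14  120  178  135   19  -18  -55 -120 -117
  -113]
 [  -8   -8   -8  -10    0    2   16   56   20  -72 -122 -122 -119  -70
   -12]
 [  -7   -8   -8   -9    0    7    6    8  -63 -123 -117 -103  -44   -9
    -8]
 [  -8   -9   -8   -8   -6    8    8   12  -58 -120  -77   -8   -7   -8
[... 366 characters left out ...]
1   -9   -9   38   94   96   42  -12  -12
   -10]
 [-142 -178 -175 -164  -84   -7   15   37   93   93   72   49    0  -10
    -9]
 [-120 -178 -135  -19   -9   36   94   92   90   58    0  -12   -3   -2
   -10]
 [ -16  -56  -20   62   94   94   95   57    4    1  -11  -10   -8   -2
    -3]
 [  -6   -8   56   94   91   82   34    0  -12  -10   -8   -8   -8   -7
     0]
 [  -8  -12   56   92   63   -1  -13  -10   -9   -8   -8   -8   -8   -9
    -5]
 [  -8   -9  -14   19   12  -13  -10   -9   -9   -8   -8   -8   -8   -8
    -8]
 [  -8   -8   -9  -11  -10  -10   -9   -8   -8   -8   -8   -7   -8   -8
    -8]]
[[3.44, -2.13], [-2.3, -2.68], [-0.53, -2.31]]
[[-0.77, 3.6], [3.72, 0.85], [0.5, -0.89]]
```

```bash
python3 - <<'E'
from h import *;from plant import *
T=np.mean([camera("top")["frame"].astype(float) for i in range(6)],0)
s=np.load("pics/last.npy");d=pickle.load(open("cams.pkl","rb"))
ch=lambda f,k:np.clip(f[:,:,k]-np.maximum(f[:,:,(k+1)%3],f[:,:,(k+2)%3]),0,None)
print("top green");print(ch(T,1)[193:206,373:381].astype(int));print("top red");print(ch(T,0)[193:202,378:392].astype(int))
E
```

```text
top green
[[ 0  0  0  0  0  0  0  0]
 [ 0  0  0 12 61  0  0  0]
 [ 0  0  0 18 95 67  0  0]
 [ 0  0  0 38 93 40  0  0]
 [ 0  0  0 71 80 38  0  0]
 [ 0  0  0 87 67 18  0  0]
 [ 0  0 17 95 55  0  0  0]
 [ 0  0 22 94 43  0  0  8]
 [ 0  0 68 84 29  0  0  0]
 [ 0 10 53 73 43  0  0  0]
 [ 0  0  0  0  0  0  0  0]
 [ 0  0  0  0  0  0  0  0]
 [ 0  0  0  0  0  0  0  0]]
top red
[[ 26  21  17  18  18  19   0   0   0   0   0   1  16  22]
 [  7  24  13   8  12   0   0   0   0   0   0   0   0  23]
 [  0  11 119 123 108   0   0   0   0   0   0   0   2  23]
 [  0   0 144 133  58   0   4   7   6   4   1   4  17  22]
 [  0  30 153 126  18   0   2   5   5   6   4   8  19  24]
 [  0  47 157 118   0   0   0   0   2   1   0   0   0   0]
 [  0  23 102 131 114 112  40  27   0  12  14   0   0   0]
 [  0   0   0   0   9  29 103 139 148 134  68   0   0   0]
 [  0   5   1   3   0   0   0   0   0   0   0   0   0   0]]
```

>>> move_arm(
  offset=[
    [0,0,-0.15],
    [0,0,-0.3],
    [0,0,-0.3],
    [0,0,-0.3],
  ],
  rotation=[
    [0,0,0],
    [0,0,0],
    [0,0,0],
    [0,0,0],
  ],
  hand=[0.8,0.8,0.8,0.8],
)

```text
time: 18.8
eef_pos: [0.524, 0.1114, 0.042]
orientation: [0.706, -0.703, 0.064, -0.056]
contact_force: [1.3, 9.4, 3.9]
opening: 0.128
```

```bash
cat > gap.py <<'E'
from h import *;from plant import *
m=lambda n:np.mean([camera(n)["frame"].astype(float) for i in range(6)],0)
s,t=m("scene"),m("top");st=read_state();print("S",S(st["eef_pos"]).round(4),(st["contact_force"]@RS).round(1),st["opening"],st["time"])
ch=lambda f,k:np.clip(f[:,:,k]-np.maximum(f[:,:,(k+1)%3],f[:,:,(k+2)%3]),0,None)
def edge(a,mx,side): # subpixel end of the run in a 1-D profile (side=1: far end, -1: near end)
    a=np.clip(a/mx,0,1); a=a[::side]; j=np.nonzero(a>.85)[0]
    if len(j)==0:return np.nan
    k=j[-1];e=k+.5+a[k+1:k+3].sum(); return e if side==1 else len(a)-1-e
g=ch(s,1);r=ch(s,0);G=ch(t,1);Q=ch(t,0)
gs=[(c,170+edge(g[170:195,c],94,1)) for c in range(258,263)];rs=[(c,176+edge(r[176:190,c],178,1)) for c in(254,255,256)]
gt=[(q,370+edge(G[q,370:379],94,-1)) for q in range(194,201)];rt=[(q,378+edge(Q[q,378:386],155,-1)) for q in(196,197,198)]
fit=lambda p,m,x:np.nanmean([b-m*(a-x) for a,b in p])
a=fit(gs,-.6,255)-fit(rs,-.6,255);b=fit(rt,-.22,197)-fit(gt,-.22,197)
print(np.round(gs,2).tolist(),np.round(rs,2).tolist(),np.round(gt,2).tolist(),np.round(rt,2).tolist())
dy,dz=np.linalg.solve([[.406,.263],[.390,.031]],[a,b]);print("gaps",a,b,"dy,dz mm",dy,dz)
w=np.clip(s[165:200,240:275,1]-np.maximum(s[165:200,240:275,0],s[165:200,240:275,2])-15,0,None);y,x=np.mgrid[165:200,240:275];print("green",(w*x).sum()/w.sum(),(w*y).sum()/w.sum())
E
python3 gap.py
```

```text
S [ 0.0532 -0.1622  0.042 ] [-0.3 -9.3  4.7] 0.12875454256509072 19.4
[[258.0, 186.12], [259.0, 185.53], [260.0, 185.13], [261.0, 184.5], [262.0, 183.87]] [[254.0, 184.88], [255.0, 184.27], [256.0, 183.62]] [[194.0, nan], [195.0, 376.3], [196.0, 376.09], [197.0, 375.73], [198.0, 375.5], [199.0, 375.3], [200.0, 375.28]] [[196.0, 379.5], [197.0, 379.31], [198.0, 379.2]]
gaps 3.7708356575556934 3.5243495004956458 dy,dz mm 9.001689336394563 0.4416341710247171
green 259.32114695340505 184.1746031746032
```

>>> move_arm(
  offset=[
    [0,0,0],
    [0,0,0],
    [0,0,0],
    [0,0,0],
    [0,0,0],
  ],
  rotation=[
    [0,0,0],
    [0,0,0],
    [0,0,0],
    [0,0,0],
    [0,0,0],
  ],
  hand=[3,5,5,5,5],
)

```text
time: 20.02
eef_pos: [0.5226, 0.1092, 0.0404]
orientation: [0.705, -0.704, 0.065, -0.056]
contact_force: [-0.2, -1.2, -0.2]
opening: 0.591
```

>>> move_arm(
  offset=[
    [0,-1,0],
    [0,-4,0],
    [0,-8,0],
    [0,-12,0],
    [0,-14,0],
  ],
  rotation=[
    [0,0,0],
    [0,0,0],
    [0,0,0],
    [0,0,0],
    [0,0,0],
  ],
  hand=[5,5,5,5,5],
)

```text
time: 20.65
eef_pos: [0.5258, 0.1092, 0.1839]
orientation: [0.705, -0.704, 0.063, -0.057]
contact_force: [1.3, 0.9, 0.5]
opening: 0.585
```

```bash
python3 gap.py; python3 - <<'E'
from h import *;from plant import *
s=camera("scene")
cv2.imwrite("pics/fin.png",cv2.resize(s["frame"][120:330,190:430],(800,600)[:2] and (686,600),interpolation=cv2.INTER_CUBIC)[:,:,::-1]);print(ptr(s))
E
```

```text
S [ 0.0526 -0.16    0.1797] [ 0.3  1.5 -0.4] 0.5906769894645786 21.25
[[258.0, 186.1], [259.0, 185.53], [260.0, 185.12], [261.0, 184.5], [262.0, 183.86]] [[254.0, 184.87], [255.0, 184.27], [256.0, 183.62]] [[194.0, nan], [195.0, 376.29], [196.0, 376.09], [197.0, 375.73], [198.0, 375.5], [199.0, 375.32], [200.0, 375.26]] [[196.0, 379.5], [197.0, 379.31], [198.0, 379.2]]
gaps 3.769658936967062 3.5279146648364303 dy,dz mm 9.012514778249491 0.4204484296493079
green 259.3216560509554 184.17248818574066
([(array([253.35, 182.2 ]), array([249, 179,   9,   7,  20], dtype=int32)), (array([317.37, 247.08]), array([310, 243,  16,   9, 110], dtype=int32))], [(array([259.44, 184.08]), array([255, 180,  10,   8,  25], dtype=int32))])
```

View pics/fin.png

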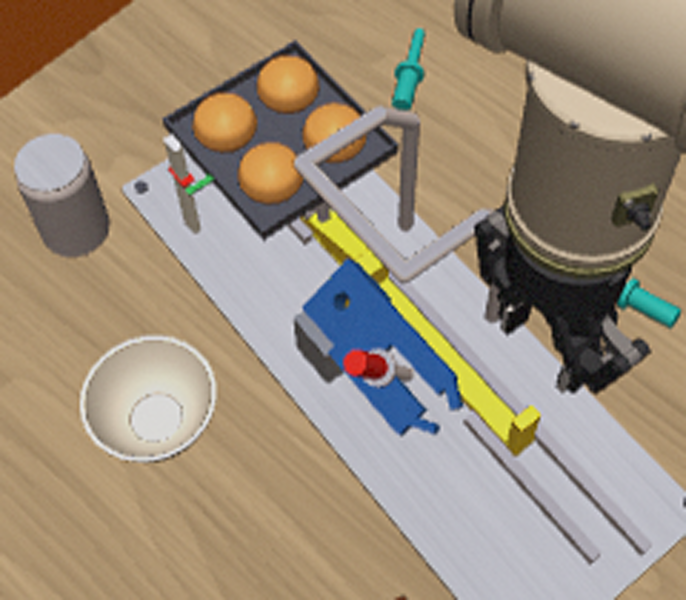

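>>> move_arm(
  offset=[
    [0,-2,2],
    [0,-4,4],
    [0,-5,5],
    [0,-5,5],
    [0,-5,5],
  ],
  rotation=[
    [0,0,0],
    [0,0,0],
    [0,0,0],
    [0,0,0],
    [0,0,0],
  ],
  hand=[5,5,5,5,5],
)

```text
time: 21.92
eef_pos: [0.5331, 0.1577, 0.2294]
orientation: [-0.705, 0.705, -0.065, 0.055]
contact_force: [1.1, -0.3, -0.9]
opening: 0.587
```

```bash
python3 -c "
from plant import *
s=read_state();print(s['time'],s['contact_force'],abs(s['joint_velocities']).max());print(hand_in())"
```

```text
21.925 [ 1.14365273 -0.30938794 -0.88701503] 0.008161072485615112
the job is handed in; nothing more can be done
None
```

I drew the red pin out along its slant and took it in through the notch's mouth. I then pressed it into the pocket until the floor and face both pushed back (about 10 N and 3 N), and let go. After that I pinched the wedge bar's tab, pushed it about 61 mm, released it and handed in at 21.9 s. The hand-in gave no verdict.

**Last checks:**
- **Pin:** its grip end is within about 0.6 px of where a seated pin should appear. It did not move while the bar was pushed.
- **Pointer:** measured from two views, it is about 0.4 mm below the red mark, good to roughly 1 mm, and it did not change after release. My earlier triangulations were rougher: the mark's two corners came out at 10.7 mm and 13.5 mm above the pointer's starting height. The final lift is about 12.4 mm.
- **Robot and bystanders:** the arm is clear, with only noise-level force. The flour can and bowl look untouched in the last picture. The scraper was out of that frame, but the arm never went near it.

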